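# Slacken the edge sander for a fresh belt

## Robot

A 6-joint arm with a two-finger parallel gripper is mounted at the origin on the work surface. World frame = base frame: x ahead of the robot, y to its left, z up, the work surface at z = 0. Lengths are in m, angles in rad, forces in N, time in s.
With the tool pointing down it reaches from about 0.3 to 0.775 m from the base axis. Payload 14.6 kg.
Tool frame: the origin (TCP) lies on the centre line of the jaws, within the pads' length; the fingertips stand 17 mm ahead of it and the grasp point (between the pads) lies 2 mm behind it (r.tip_reach is the distance from the TCP to the fingertips, in m); z points along the fingers, y is the direction in which the jaws open and shut (so a half turn about z gives the same grasp; the last joint's range is limited). The gripper opens to 94 mm and grips with 3 to 60 N. Pads are 16 mm wide; open, the fingers measure 119 mm over their backs; the gripper's body (75 mm by 177 mm) begins 78 mm behind the grasp point.
Start: joints at [1.1, 0.3, 1.521, -0, 1.321, -0.067], TCP at [0.216, 0.506, 0.222] pointing down, gripper open.
Joint ranges: [-3.03, 3.03], [-0.79, 2.21], [0.23, 2.52], [-1.04, 4.18], [0, 3.07], [-2.55, 2.55]. Speed limits (rad/s): [2.22, 2.22, 2.57, 3.14, 3.14, 3.14].

## Interface

Orientations are given as a unit quaternion [x, y, z, w].
In Python, from station import r gives the robot as it stands.
- The arm moves only by the tool step_arm, never from a script. Its arguments are lists of equal length, an entry for each row: "slide": the shift along the tool's x, y, z in m, a list of three; "spin": the turn about the tool's z in degrees; "gripper": the gripper's target within -1 to 1 (shut at 1, half-way at 0, fully open at -1). In form: {"slide": [[x, y, z], ...], "spin": [spin, ...], "gripper": [gripper, ...]}. A call has exactly 10 rows; each row shifts and turns the commanded pose from where the row before left it, along the tool's axes as they then stand; what a row does not reach is not made up. A row lasts 1/10 s, in which the tool goes at most 50 mm and 8.59 degrees, less where a joint would pass 70% of its speed; a pose out of reach is approached as far as the arm can. A call with a gripper value outside its range is refused whole. The fingers move at their own pace and stop on an object; "squeeze" is the grip in N (left out, the last holds). Time passes only in rows, so rows that do not move let the fingers close, or fill a call up. It gives the time, the measured TCP pose, the force and the opening at its end, in the units of the state.
- r.observe(): the state, without advancing time (a new reading comes with each control period).
- r.snapshot(name): name is "scene" or "top" or "wrist"; returns the picture (480x640x3 uint8, blue, green, red); there is no depth.
- r.get_calibration(name): a dict with "mtx" (3x3 intrinsics, pixels), "R" (3x3) and "t" (3): a world point X has camera coordinates R X + t; the wrist camera has in their place "T_tool_cam" (4x4, takes a point from camera to tool coordinates, whose origin is the TCP and whose axes are the flange's). Camera axes: x right, y down, z forward; pixel columns grow to the right and rows downward; lengths in m; the calibration is good to about 2 mm. A picture is of the moment at which its call begins: read the wrist's pose just before it. get_calibration takes no time and is no camera call.
- r.finish_job(): hands the job in, once; it reports no verdict.
The state is a dict: "t": time; "joint_pos": joint angles; "joint_velocities": joint speeds; "joint_efforts": joint torques, N m; "tool_pos": TCP position; "tool_rot": TCP orientation; "contact_force": force on the tool from outside, world axes, zero at the start; "moment": the same for the moment, N m; "grip_width": opening from 0.0 (shut) to 1.0 (fully open).
Only numpy, scipy, OpenCV 4.12 (cv2) and the standard library are available. Lean on these libraries where they do the work, as an engineer would, in place of code of your own. Each camera call takes 0.05 s, during which the arm holds its last target.

## Task

The belt is off the bench edge sander and a workmate is about to slip a new one over its two drums. First press the hinged stop pedal right down to its stop, keep it there for a moment and let it spring back up; then push the sander's sprung tensioner arm by its upright post, towards the rubber drum, past its click and finish while still holding it there, steady (it springs back if let go). Leave the other things on the bench where they are.

Things in the scene. Friction and masses are not known exactly. Their poses are not given: they have to be found in the camera images.
- post_top (a point): Centre of the top of the tensioner's upright round steel post (20 mm diameter, free from 55 to 150 mm above the bench). It stands on the robot's end of the flat steel tensioner bar of the sander, 170 mm from the pivot, and swings level. An aluminium idler drum (60 mm diameter, top 146 mm above the bench) rides on the same bar, 100 mm nearer the pivot.
- pivot (a point): On the upright pivot axis of the tensioner arm, on the sander, 55 mm above the bench (the pivot bolt's top is at 86 mm).
- sander: Fixed bench edge sander. Grey base 210 x 400 x 36 mm; origin on the bench, x away from the robot, y along the base. In this frame, mm: base x -50 to 160, y -200 to 200; steel platen at x 36, y -72 to 12 (top 136); motor box x 70 to 155, y -190 to -60 (top 156); tensioner pivot x 70, y 100.
- drive_drum (a point): Centre of the top of the sander's fixed rubber-covered drive drum (80 mm diameter), 140 mm above the bench. The tensioner is pushed towards it.
- tensioner (a joint): Tensioner angle, rad; 0 at rest, grows anticlockwise from above. Post = pivot + 170 mm x (-cos, -sin) in the sander's frame. The spring asks at the post 4 N at 0, 9 N at 0.45, 13 N at the end stop at 0.75. At 0.45 a sprung pawl clicks over a tooth (a few N more just before), dropping behind it by 0.53. The click does not lock: let go, the arm swings back.
- pedal_pad (a point): Where to press the stop pedal: centre of the rubber pad on its upper face, 95 mm from the hinge near the free end. About 75 mm above the bench at rest, 53 mm fully pressed. The pedal is a steel plate 125 x 78 mm over a dark base plate (150 x 100 mm), sloping up from its hinge towards the robot.
- pedal_hinge (a point): Middle of the pedal's level hinge pin, 38 mm above the bench, on the side of the pedal away from the robot.
- pedal (a joint): Pedal angle in rad: 0 up (at rest), 0.25 down on its stop. Spring: about 5 N at the pad to start, about 13 N at the stop; it comes back up by itself.
Things that resemble listed ones, but are neither listed nor needed, are in the scene too. Leave any orange look-alike of the part that bears pedal_pad alone.

How it is judged:
By the outcome, as a careful person would: the job done as asked, in the order asked, and still so for the second after the job is handed in, while the arm keeps its last pose, push and grip.
It also fails if it takes over 58 s, if anything falls off the work surface, if the arm or the gripper's body presses on something with over 40 N, if the wrist force passes 120 N, or if a joint passes its speed limit or range.

## Working session

There is one attempt and no reset: what is moved stays moved. The work goes in short steps, Python scripts to look and compute and a tool call to move; the robot and the scene stay as the last step left them, time stands still between calls to the robot, and variables do not carry over. Pictures are saved under pics/ and viewed, and the job is handed in when it is done.

Besides the shell and the picture viewer there is one more tool, called after "Emit:" as name([rows], argument=value, ...), one row to a line, values as JSON. step_arm: Moves the arm, as the interface text tells. Its arguments: {"type":"object","properties":{"slide":{"type":"array"},"spin":{"type":"array"},"gripper":{"type":"array"},"squeeze":{"type":"number"}},"required":["slide","spin","gripper"]}

```bash
mkdir -p pics; ls; python3 - <<'E'
from station import r
import cv2
print(r.observe())
for n in ["scene","top"]:
    cv2.imwrite(f"pics/{n}0.png", r.snapshot(n))
    print(n, r.get_calibration(n))
print(r.get_calibration("wrist"), r.tip_reach)
E
```

```text
pics
{'t': 0.0, 'joint_pos': array([ 1.10041756e+00,  3.00457323e-01,  1.52159873e+00, -1.09580127e-05,
        1.32070174e+00, -6.66107813e-02]), 'joint_velocities': array([-0.00049928, -0.00061164, -0.00061076,  0.00075859,  0.00085619,
       -0.00111176]), 'joint_efforts': array([-1.84456570e-03, -5.31807590e+01, -3.52740026e+01,  7.08691031e-02,
        2.44240573e-02, -6.90851493e-05]), 'tool_pos': array([0.21598387, 0.50554391, 0.22188641]), 'tool_rot': array([ 2.00514051e-01,  9.79690653e-01, -5.63106527e-04, -1.49427173e-04]), 'contact_force': array([-0.44172105,  0.25836214, -0.48512243]), 'moment': array([-0.01355758, -0.01835894,  0.00174408]), 'grip_width': 1.0010935626274509}
scene {'mtx': array([[601.35141185,   0.        , 321.4083764 ],
       [  0.        , 601.35141185, 240.31320325],
       [  0.        ,   0.        ,   1.        ]]), 'R': array([[ 0.5397112 ,  0.84178321,  0.01062316],
       [ 0.70761045, -0.44677759, -0.54742784],
       [-0.45606937,  0.30296999, -0.83678546]]), 't': array([-0.22947714, -0.27212834,  1.46027027])}
top {'mtx': array([[506.4412
[... 164 characters left out ...]
 -0.99988539, -0.01350183],
       [-0.98616095, -0.00451639, -0.16572924],
       [ 0.16564927,  0.01444994, -0.98607886]]), 't': array([0.0106228 , 0.45324072, 1.05621386])}
{'mtx': array([[350.49662496,   0.        , 321.13496028],
       [  0.        , 350.49662496, 235.36693524],
       [  0.        ,   0.        ,   1.        ]]), 'T_tool_cam': array([[-1.11690536e-03, -9.72743992e-01, -2.31879018e-01,
         6.61669662e-02],
       [ 9.99999375e-01, -1.09780072e-03, -2.11427563e-04,
         4.41293643e-04],
       [-4.88920601e-05, -2.31879109e-01,  9.72744610e-01,
        -1.62985687e-01],
       [ 0.00000000e+00,  0.00000000e+00,  0.00000000e+00,
         1.00000000e+00]])} 0.017
```

View pics/scene0.png

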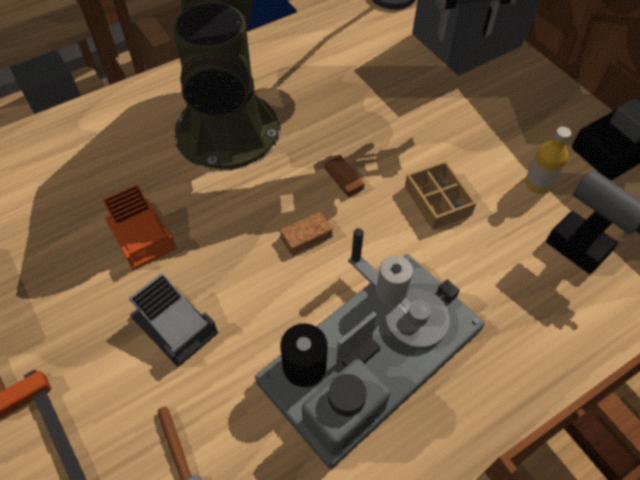

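View pics/top0.png

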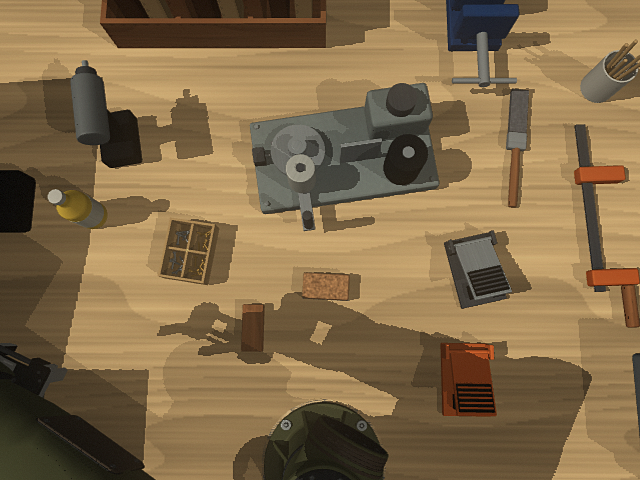

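The grey plate pedal is at top(478,268) / scene(172,318). The look-alike is the orange pedal at top(468,380) / scene(138,225). The tensioner post is at about top(308,220) / scene(357,245). It could be taken for the bolt or knob at top(300,168), which is the idler drum, or for the drive drum at top(405,160). Next, close crops to check these.

```bash
python3 - <<'E'
import cv2
a=cv2.imread("pics/top0.png"); b=cv2.imread("pics/scene0.png")
cv2.imwrite("pics/c1.png",cv2.resize(a[75:245,240:450],None,fx=3.5,fy=3.5,interpolation=cv2.INTER_CUBIC))
cv2.imwrite("pics/c2.png",cv2.resize(a[215:325,430:530],None,fx=5,fy=5,interpolation=cv2.INTER_CUBIC))
cv2.imwrite("pics/c3.png",cv2.resize(b[220:470,120:500],None,fx=2.1,fy=2.1,interpolation=cv2.INTER_CUBIC))
E
```

```text
(no output)
```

View pics/c1.png

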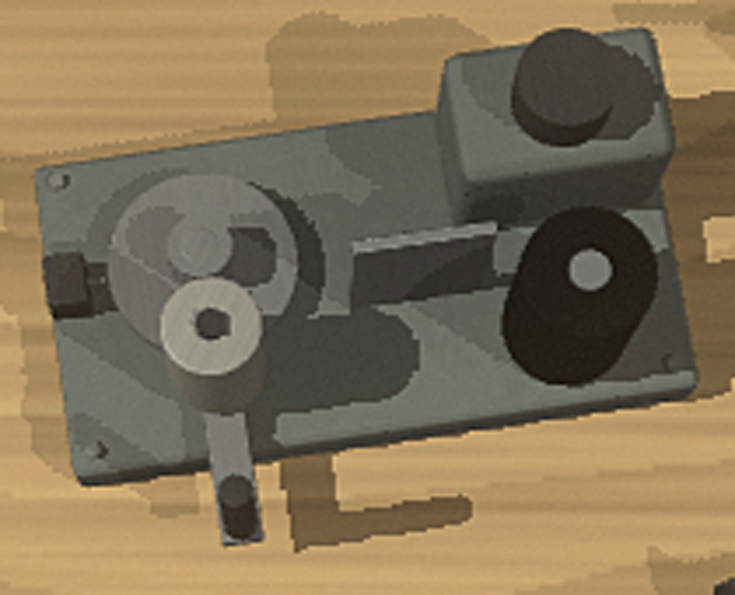

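View pics/c2.png

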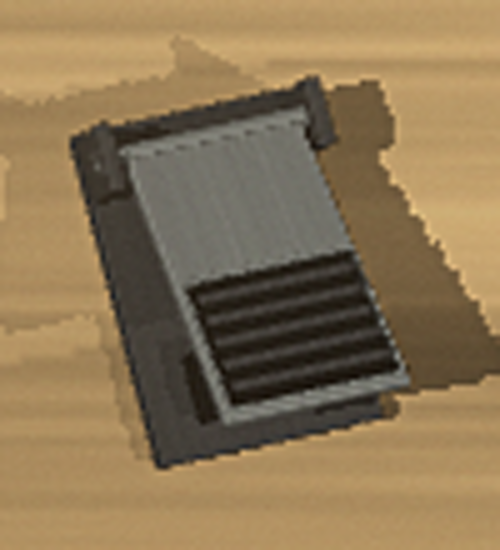

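View pics/c3.png

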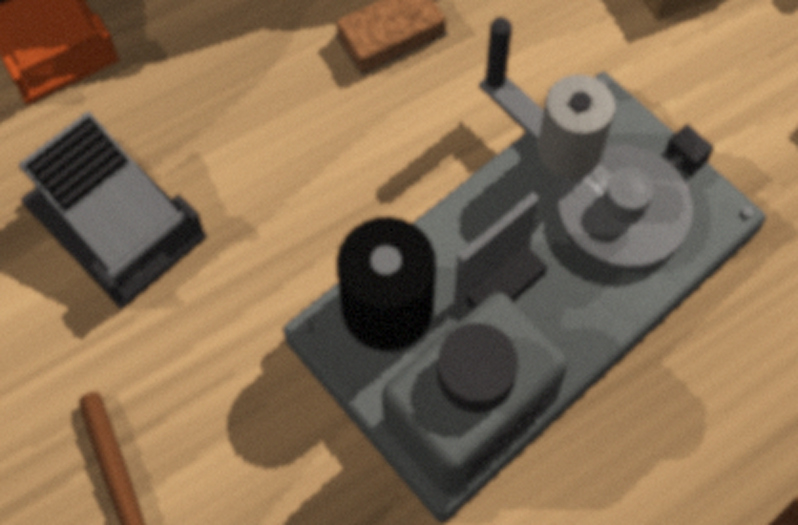

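```bash
cat > h.py <<'E'
import numpy as np, cv2
from station import r
def ray(n,uv):
    c=r.get_calibration(n); d=np.linalg.inv(c['mtx'])@[*uv,1]; R=c['R']
    return -R.T@c['t'], R.T@d
def onz(n,uv,z):
    o,d=ray(n,uv); return o+d*(z-o[2])/d[2]
def tri(a,b):
    P=[]
    for n in ("top","scene"):
        c=r.get_calibration(n); P.append(c['mtx']@np.c_[c['R'],c['t']])
    X=cv2.triangulatePoints(P[0],P[1],np.array(a,float).reshape(2,1),np.array(b,float).reshape(2,1)); return (X[:3]/X[3]).ravel()
def proj(n,X):
    c=r.get_calibration(n); p=c['mtx']@(c['R']@np.array(X)+c['t']); return p[:2]/p[2]
E
python3 - <<'E'
from h import *
np.set_printoptions(precision=4,suppress=True)
for nm,a,b,z in [("post",(307.4,214.1),(358.6,231.4),.15),("drum",(408.6,151.6),(303.8,343.8),.14),("pivot",(297.1,145.9),(420,309.5),.086),("pad",(489.4,280.6),(155.7,296.2),.075)]:
    print(nm,tri(a,b),onz("top",a,z),onz("scene",b,z))
h=onz("top",(472.6,242),.038);print("hinge",h)
pv=(onz("top",(297.1,145.9),.086)+onz("scene",(420,309.5),.086))/2
po=(onz("top",(307.4,214.1),.15)+onz("scene",(358.6,231.4),.15))/2
print(np.linalg.norm((po-pv)[:2]),np.degrees(np.arctan2(*(pv-po)[1::-1])))
# base corners z=.036
for c in [(36,170),(652,30),(692,378),(82,480)]:
    print(onz("top",(240+c[0]/3.5,75+c[1]/3.5),.036))
E
```

```text
post [0.4973 0.0338 0.1483] [0.4967 0.0334 0.15  ] [0.4983 0.0334 0.15  ]
drum [ 0.6298 -0.1685  0.138 ] [ 0.6287 -0.1687  0.14  ] [ 0.6308 -0.1685  0.14  ]
pivot [0.6643 0.0609 0.0782] [0.6608 0.0594 0.086 ] [0.6671 0.0584 0.086 ]
pad [ 0.3761 -0.3383  0.0744] [ 0.3756 -0.339   0.075 ] [ 0.3769 -0.3377  0.075 ]
hinge [ 0.4625 -0.319   0.038 ]
0.16839050075892822 8.706368146498798
[0.7323 0.169  0.036 ]
[ 0.8292 -0.2303  0.036 ]
[ 0.5945 -0.2488  0.036 ]
[0.5272 0.1341 0.036 ]
```

```bash
cat >> h.py <<'E'
from scipy.spatial.transform import Rotation as Ro, Slerp
def plan(pts,spins,p0=None,q0=None):
    o=r.observe(); p=np.array(o['tool_pos'] if p0 is None else p0); R=Ro.from_quat(o['tool_rot'] if q0 is None else q0)
    S=[]
    for w,s in zip(pts,spins):
        d=np.round(R.inv().apply(np.array(w)-p),4); p=p+R.apply(d); R=R*Ro.from_euler('z',s,degrees=True)
        S.append(d.tolist())
    for i in range(0,len(S),10): print(S[i:i+10],list(spins[i:i+10]))
    y=R.apply([0,1,0]); print("end",p.round(4),"yaw y",np.degrees(np.arctan2(y[1],y[0])))
E
python3 - <<'E'
from h import *
a=np.array([.216,.5055,.222]);b=np.array([.40,.05,.222]);c=np.array([.374,-.338,.15])
pts=[a+(b-a)*i/11 for i in range(1,12)]+[b+(c-b)*i/9 for i in range(1,10)]
plan(pts,[7.4]*20)
E
```

```text
[[-0.0317, -0.0316, -0.0], [-0.0354, -0.0272, 0.0], [-0.0387, -0.0223, 0.0001], [-0.0412, -0.0173, -0.0], [-0.0431, -0.0117, 0.0], [-0.0442, -0.0061, 0.0], [-0.0447, -0.0004, 0.0001], [-0.0443, 0.0054, -0.0], [-0.0433, 0.011, 0.0], [-0.0415, 0.0166, 0.0]] [7.4, 7.4, 7.4, 7.4, 7.4, 7.4, 7.4, 7.4, 7.4, 7.4]
[[-0.039, 0.0217, 0.0001], [-0.0424, 0.008, 0.008], [-0.0411, 0.0135, 0.0081], [-0.039, 0.0186, 0.008], [-0.0362, 0.0234, 0.008], [-0.033, 0.028, 0.0081], [-0.0291, 0.0319, 0.008], [-0.0247, 0.0355, 0.008], [-0.0199, 0.0383, 0.0081], [-0.0149, 0.0406, 0.008]] [7.4, 7.4, 7.4, 7.4, 7.4, 7.4, 7.4, 7.4, 7.4, 7.4]
end [ 0.374  -0.3381  0.15  ] yaw y -81.1358287589717
```

Emit:
step_arm([
  [-0.0317,-0.0316,0],
  [-0.0354,-0.0272,0],
  [-0.0387,-0.0223,0],
  [-0.0412,-0.0173,0],
  [-0.0431,-0.0117,0],
  [-0.0442,-0.0061,0],
  [-0.0447,-0.0004,0],
  [-0.0443,0.0054,0],
  [-0.0433,0.011,0],
  [-0.0415,0.0166,0],
], spin=[7.4,7.4,7.4,7.4,7.4,7.4,7.4,7.4,7.4,7.4], gripper=[1,1,1,1,1,1,1,1,1,1], squeeze=30)

```text
t: 1.1
tool_pos: [0.3836, 0.0897, 0.2225]
tool_rot: [0.751, 0.66, 0.0, 0.0]
contact_force: [1.1, 1.2, -0.1]
grip_width: 0.187
```

Emit:
step_arm([
  [-0.039,0.0217,0],
  [-0.0424,0.008,0.008],
  [-0.0411,0.0135,0.008],
  [-0.039,0.0186,0.008],
  [-0.0362,0.0234,0.008],
  [-0.033,0.028,0.008],
  [-0.0291,0.0319,0.008],
  [-0.0247,0.0355,0.008],
  [-0.0199,0.0383,0.008],
  [-0.0149,0.0406,0.008],
], spin=[7.4,7.4,7.4,7.4,7.4,7.4,7.4,7.4,7.4,7.4], gripper=[1,1,1,1,1,1,1,1,1,1])

```text
t: 2.1
tool_pos: [0.3735, -0.3396, 0.1499]
tool_rot: [0.997, 0.075, -0.0, -0.0]
contact_force: [0.8, -0.6, -0.1]
grip_width: 0.004
```

```bash
python3 - <<'E'
from h import *
print(r.observe()['tool_pos'],r.observe()['joint_pos'])
cv2.imwrite("pics/w1.png",r.snapshot("wrist"))
t=r.snapshot("top");s=r.snapshot("scene")
a=cv2.resize(t[210:330,410:560],(400,320)); b=cv2.resize(s[240:380,90:265],(400,320))
cv2.imwrite("pics/ts1.png",np.hstack([a,b])); print(r.observe())
E
```

```text
[ 0.3734912  -0.33959009  0.14988722] [-8.10456938e-01  2.74836894e-01  1.73169353e+00 -8.23804182e-06
  1.13538093e+00  6.11185087e-01]
{'t': 2.25, 'joint_pos': array([-8.10120564e-01,  2.75340509e-01,  1.73246668e+00, -3.73005347e-05,
        1.13575273e+00,  6.08982389e-01]), 'joint_velocities': array([ 0.05155799, -0.04507202,  0.03448722,  0.00584124,  0.00845481,
       -0.01962698]), 'joint_efforts': array([ -2.65172169, -46.93212748, -33.95021796,  -0.08192985,
        -0.21273689,   0.4568983 ]), 'tool_pos': array([ 0.37325493, -0.33910589,  0.14933393]), 'tool_rot': array([ 9.97123939e-01,  7.57818048e-02, -6.35280866e-04, -7.51156497e-04]), 'contact_force': array([ 0.10221318, -0.04031856,  0.13961071]), 'moment': array([0.02316437, 0.13602235, 0.00663502]), 'grip_width': 0.00654664653655088}
```

View pics/w1.png

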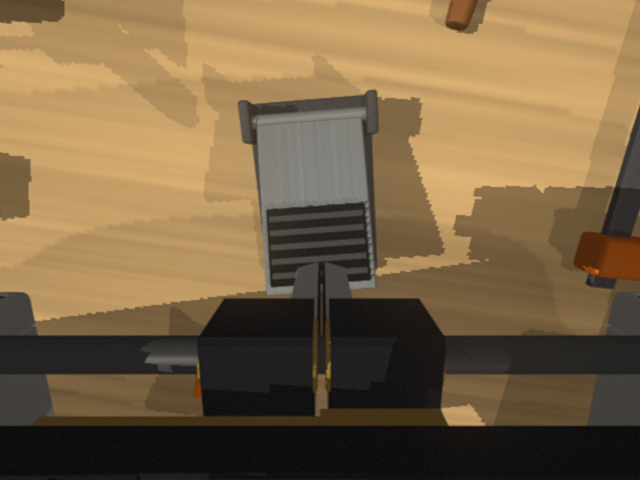

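View pics/ts1.png

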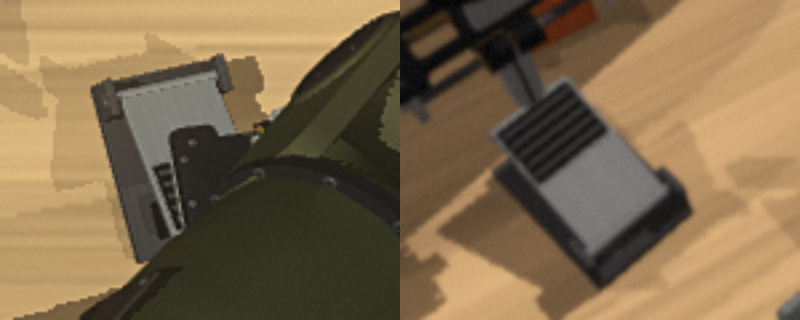

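```bash
python3 - <<'E'
from h import *
o=r.observe();c=r.get_calibration("wrist");T=c['T_tool_cam']
R=Ro.from_quat([ 9.97123939e-01,  7.57818048e-02,0,0]).as_matrix();p=np.array([0.3735,-.3396,.1499])
def w(uv,z):
    d=np.linalg.inv(c['mtx'])@[*uv,1];d=R@T[:3,:3]@d;q=R@T[:3,3]+p;return q+d*(z-q[2])/d[2]
print("pad",w((319,244),.075), "hinge", w((311,103),.038))
plan([[.374,-.338,.1],[.374,-.338,.095]],[0,0])
E
```

```text
pad [ 0.37795991 -0.3373115   0.075     ] hinge [ 0.47399778 -0.31666583  0.038     ]
[[0.001, -0.0009, 0.0493], [-0.0, 0.0, 0.005]] [0, 0]
end [ 0.374 -0.338  0.095] yaw y -81.30775992041589
```

Emit:
step_arm([
  [0.002,-0.001,0.02],
  [0,0,0.02],
  [0,0,0.01],
  [0,0,0.005],
  [0,0,0.004],
  [0,0,0.003],
  [0,0,0.003],
  [0,0,0.003],
  [0,0,0],
  [0,0,0],
], spin=[0,0,0,0,0,0,0,0,0,0], gripper=[1,1,1,1,1,1,1,1,1,1])

```text
t: 3.25
tool_pos: [0.3763, -0.337, 0.0836]
tool_rot: [0.997, 0.077, 0.001, 0.001]
contact_force: [-2.1, -0.7, 7.6]
grip_width: 0.006
```

Emit:
step_arm([
  [-0.0005,0,0.003],
  [-0.0005,0,0.003],
  [-0.0005,0,0.003],
  [-0.0005,0,0.002],
  [0,0,0.002],
  [0,0,0.001],
  [0,0,0],
  [0,0,0],
  [0,0,0],
  [0,0,0],
], spin=[0,0,0,0,0,0,0,0,0,0], gripper=[1,1,1,1,1,1,1,1,1,1])

```text
t: 4.25
tool_pos: [0.374, -0.3377, 0.0699]
tool_rot: [0.997, 0.077, 0.0, 0.001]
contact_force: [-7.1, 0.0, 12.5]
grip_width: 0.008
```

Emit:
step_arm([
  [0,0,0.001],
  [0,0,0.001],
  [0,0,0.001],
  [0,0,0],
  [0,0,0],
  [0,0,0],
  [0,0,0],
  [0,0,0],
  [0,0,0],
  [0,0,0],
], spin=[0,0,0,0,0,0,0,0,0,0], gripper=[1,1,1,1,1,1,1,1,1,1])

```text
t: 5.25
tool_pos: [0.3741, -0.3379, 0.0688]
tool_rot: [0.997, 0.077, 0.0, 0.001]
contact_force: [-15.6, 6.5, 39.7]
grip_width: 0.005
```

```bash
python3 - <<'E'
from h import *
o=r.observe();print(o['tool_pos'],o['contact_force'])
s=r.snapshot("scene")
cv2.imwrite("pics/s2.png",cv2.resize(s[240:380,90:265],None,fx=4,fy=4))
E
```

```text
[ 0.37411032 -0.33785759  0.06881094] [-15.5987138    6.53542099  39.69532038]
```

View pics/s2.png

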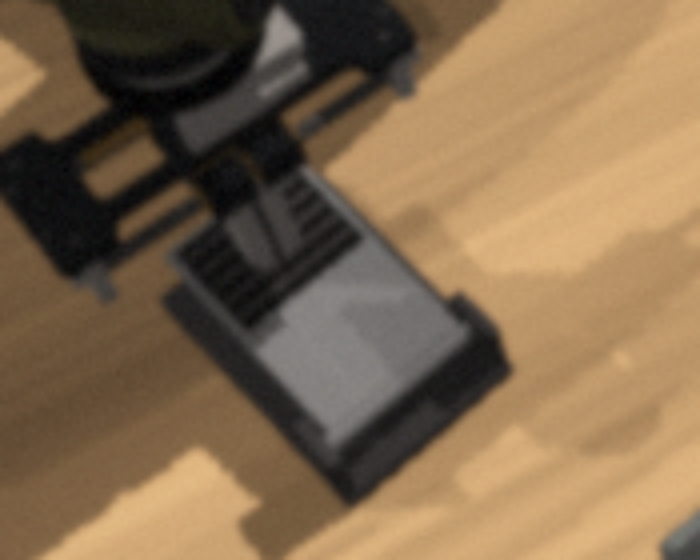

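The pedal is on its stop: the force jumped from 12 to 40 N while the fingertip barely moved. I'll ease off slightly, hold, then release.

Emit:
step_arm([
  [0,0,-0.0012],
  [0,0,0],
  [0,0,0],
  [0,0,0],
  [0,0,0],
  [0,0,0],
  [0,0,0],
  [0,0,0],
  [0,0,0],
  [0,0,0],
], spin=[0,0,0,0,0,0,0,0,0,0], gripper=[1,1,1,1,1,1,1,1,1,1])

```text
t: 6.3
tool_pos: [0.3741, -0.3378, 0.0692]
tool_rot: [0.997, 0.078, 0.0, 0.001]
contact_force: [-12.0, 3.5, 28.1]
grip_width: 0.007
```

Emit:
step_arm([
  [0,0,-0.004],
  [0,0,-0.006],
  [0,0,-0.008],
  [0,0,-0.01],
  [0,0,-0.015],
  [0,0,-0.02],
  [0,0,-0.03],
  [0,0,-0.03],
  [0,0,-0.02],
  [0,0,0],
], spin=[0,0,0,0,0,0,0,0,0,0], gripper=[1,1,1,1,1,1,1,1,1,1])

```text
t: 7.3
tool_pos: [0.3745, -0.3375, 0.2126]
tool_rot: [0.997, 0.077, 0.001, 0.002]
contact_force: [0.1, 0.1, -0.0]
grip_width: 0.005
```

```bash
python3 - <<'E'
from h import *
o=r.observe();print(o['tool_pos'],o['contact_force'],o['joint_pos'])
s=r.snapshot("scene")
cv2.imwrite("pics/s3.png",cv2.resize(s[240:380,90:265],None,fx=4,fy=4))
# post grip plan: above & robot side (+y side clear), then descend with open jaws
po=np.array([.4975,.0336,.205]); a=np.array(o['tool_pos']); m=np.array([.42,-.15,.215])
pts=[a+(m-a)*i/5 for i in range(1,6)]+[m+(po-m)*i/5 for i in range(1,6)]
plan(pts,[0]*10)
E
```

```text
[ 0.37453093 -0.33748176  0.21261194] [ 0.13214549  0.07366668 -0.01838671] [-8.05972940e-01  2.03630501e-01  1.66493550e+00 -2.05680402e-04
  1.26817017e+00  6.09975825e-01]
[[0.0151, -0.0351, -0.0025], [0.0148, -0.0357, -0.0005], [0.0148, -0.0356, -0.0006], [0.0147, -0.0357, -0.0005], [0.0148, -0.0356, -0.0005], [0.021, -0.0339, 0.0019], [0.021, -0.0339, 0.002], [0.0209, -0.0339, 0.002], [0.021, -0.0339, 0.0019], [0.021, -0.0339, 0.002]] [0, 0, 0, 0, 0, 0, 0, 0, 0, 0]
end [0.4975 0.0336 0.205 ] yaw y -81.12667327179688
```

View pics/s3.png

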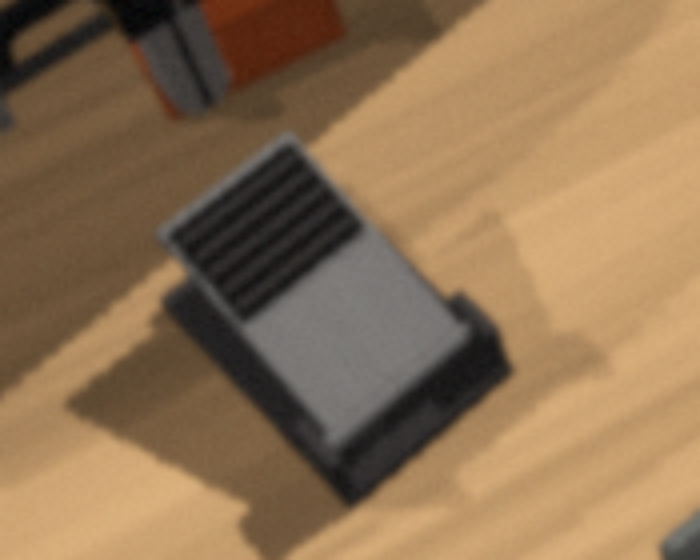

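The pedal has sprung back up. The arm now goes above the post, opening the jaws on the way.

Emit:
step_arm([
  [0.0151,-0.0351,0],
  [0.0148,-0.0357,0],
  [0.0148,-0.0357,0],
  [0.0148,-0.0357,0],
  [0.0148,-0.0357,0],
  [0.021,-0.034,0],
  [0.021,-0.034,0],
  [0.021,-0.034,0],
  [0.021,-0.034,0],
  [0.021,-0.034,0],
], spin=[0,0,0,0,0,0,0,0,0,0], gripper=[-0.4,-0.4,-0.4,-0.4,-0.4,-0.4,-0.4,-0.4,-0.4,-0.4])

```text
t: 8.35
tool_pos: [0.4974, 0.0362, 0.2083]
tool_rot: [0.997, 0.077, -0.001, 0.0]
contact_force: [1.2, -0.7, 0.3]
grip_width: 0.697
```

```bash
python3 - <<'E'
from h import *
o=r.observe();print(o['tool_pos'],o['tool_rot'],o['grip_width'],o['joint_pos'])
w=r.snapshot("wrist");cv2.imwrite("pics/w4.png",w)
c=r.get_calibration("wrist");T=np.linalg.inv(c['T_tool_cam']);R=Ro.from_quat(o['tool_rot']).as_matrix()
for X in ([.4975,.0336,.15],[.4975,.0336,.055]):
    q=T@np.r_[R.T@(np.array(X)-o['tool_pos']),1];p=c['mtx']@q[:3];print(p[:2]/p[2])
E
```

```text
[0.49735591 0.03618027 0.20834896] [ 9.97001584e-01  7.73751976e-02 -9.58981449e-04  1.93927828e-05] 0.6973447552042042 [-7.47813910e-04  1.99184331e-01  1.68056114e+00 -1.97747917e-04
  1.26375626e+00  1.41520316e+00]
[325.17816369 257.61197161]
[324.05320519 227.15001767]
```

View pics/w4.png

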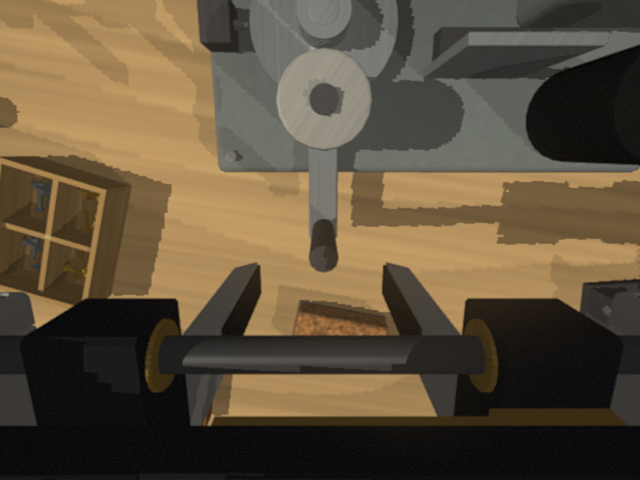

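The post top is at wrist(323,258), within 2 px of the predicted spot, and the bar lies along the tool's x. Now down over the post and grip.

Emit:
step_arm([
  [0,0.001,0.015],
  [0,0,0.02],
  [0,0,0.02],
  [0,0,0.02],
  [0,0,0.018],
  [0,0,0],
  [0,0,0],
  [0,0,0],
  [0,0,0],
  [0,0,0],
], spin=[0,0,0,0,0,0,0,0,0,0], gripper=[-0.4,-0.4,-0.4,-0.4,-0.4,0,0.2,0.3,0.4,0.5], squeeze=30)

```text
t: 9.4
tool_pos: [0.4979, 0.0335, 0.1172]
tool_rot: [0.997, 0.077, 0.0, 0.0]
contact_force: [-0.7, -0.3, -0.2]
grip_width: 0.316
```

Emit:
step_arm([
  [0,0,0],
  [0,0,0],
  [0,0,0],
  [0,0,0],
  [0,0,0],
  [0,0,0],
  [0,0,0],
  [0,0,0],
  [0,0,0],
  [0,0,0],
], spin=[0,0,0,0,0,0,0,0,0,0], gripper=[0.6,0.7,0.8,1,1,1,1,1,1,1])

```text
t: 10.4
tool_pos: [0.4977, 0.0338, 0.117]
tool_rot: [0.997, 0.077, 0.0, -0.0]
contact_force: [-2.1, 4.2, 6.1]
grip_width: 0.208
```

```bash
python3 - <<'E'
from h import *
o=r.observe();print(o['tool_pos'],o['tool_rot'],o['grip_width'],o['contact_force'])
cv2.imwrite("pics/w5.png",r.snapshot("wrist"))
s=r.snapshot("scene");cv2.imwrite("pics/s5.png",cv2.resize(s[200:400,260:500],None,fx=3,fy=3))
E
```

```text
[0.4976779  0.03380221 0.11695047] [ 9.97002177e-01  7.73732312e-02  1.25887793e-04 -1.62500074e-04] 0.20750454998447107 [-2.12869914  4.19548299  6.0659027 ]
```

View pics/w5.png

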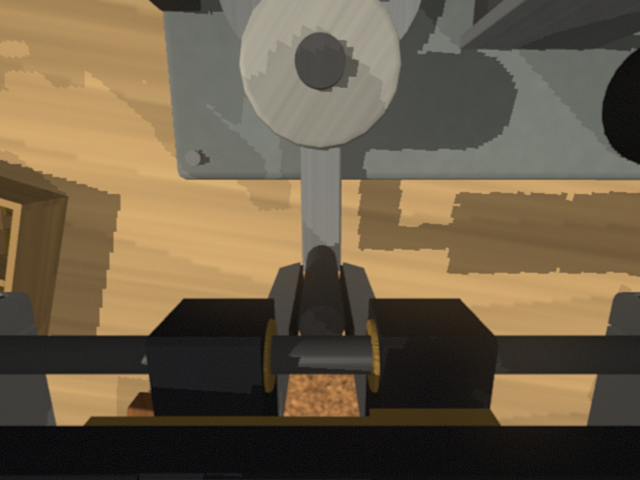

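View pics/s5.png

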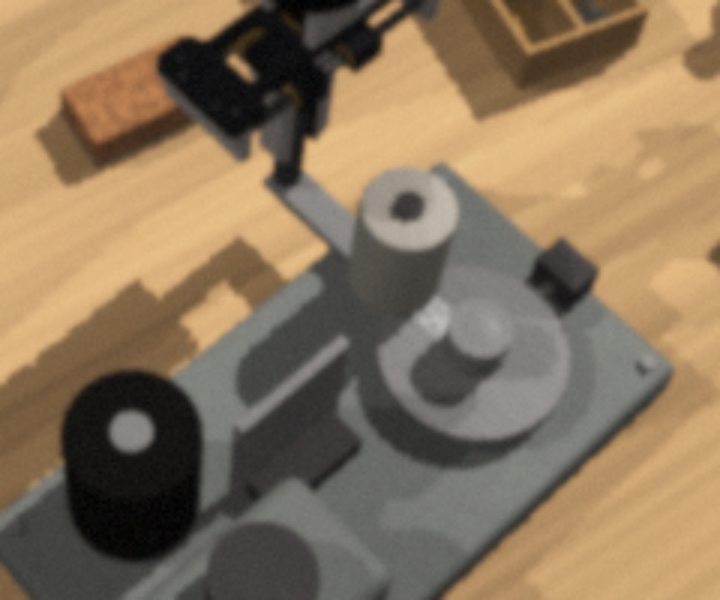

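Emit:
step_arm([
  [0.0001,0.0068,0],
  [0.0001,0.0068,0],
  [0.0002,0.0068,0],
  [0.0001,0.0068,0],
  [0.0001,0.0068,0],
  [0.0002,0.0068,0],
  [0.0001,0.0068,0],
  [0.0001,0.0068,0],
  [0.0002,0.0068,0],
  [0.0001,0.0068,0],
], spin=[-2.29,-2.29,-2.29,-2.29,-2.29,-2.29,-2.29,-2.29,-2.29,-2.29], gripper=[1,1,1,1,1,1,1,1,1,1])

```text
t: 11.5
tool_pos: [0.5212, -0.0288, 0.1169]
tool_rot: [0.962, 0.275, 0.0, -0.001]
contact_force: [-4.8, 21.0, 8.7]
grip_width: 0.204
```

```bash
cat >> h.py <<'E'
def th():
    o=r.observe();d=np.array([.6657,.0601])-o['tool_pos'][:2];y=Ro.from_quat(o['tool_rot']).apply([0,1,0])
    print("t",o['t'],o['tool_pos'].round(4),"rad",np.linalg.norm(d),"theta",np.arctan2(d[1],d[0])-np.radians(8.9),"yaw",np.degrees(np.arctan2(y[1],y[0])),o['contact_force'].round(1),o['grip_width'],o['joint_pos'][5])
E
python3 -c "
from h import *
th()"
```

```text
t 11.5 [ 0.5212 -0.0288  0.1169] rad 0.1696897978647861 theta 0.3962865228459035 yaw -58.132894121489024 [-4.8 21.   8.7] 0.20422001179676208 0.8869476500562268
```

Emit:
step_arm([
  [0.0001,0.0051,0],
  [0.0001,0.0051,0],
  [0.0001,0.0051,0],
  [0,0.0051,0],
  [0.0001,0.0051,0],
  [0.0001,0.0051,0],
  [0.0001,0.0051,0],
  [0,0.0051,0],
  [0,0,0],
  [0,0,0],
], spin=[-1.72,-1.72,-1.72,-1.72,-1.72,-1.72,-1.72,-1.72,0,0], gripper=[1,1,1,1,1,1,1,1,1,1])

```text
t: 12.5
tool_pos: [0.5466, -0.0603, 0.1169]
tool_rot: [0.922, 0.387, 0.0, -0.001]
contact_force: [-2.0, 13.5, 6.5]
grip_width: 0.206
```

```bash
python3 - <<'E'
from h import *
th()
cv2.imwrite("pics/w6.png",r.snapshot("wrist"))
s=r.snapshot("scene");cv2.imwrite("pics/s6.png",cv2.resize(s[200:400,260:500],None,fx=3,fy=3))
t=r.snapshot("top");cv2.imwrite("pics/t6.png",t)
E
```

```text
t 12.5 [ 0.5466 -0.0603  0.1169] rad 0.169373085610366 theta 0.635254698303358 yaw -44.446040989046594 [-2.  13.5  6.5] 0.20637692777477973 0.5972409112869846
```

View pics/w6.png

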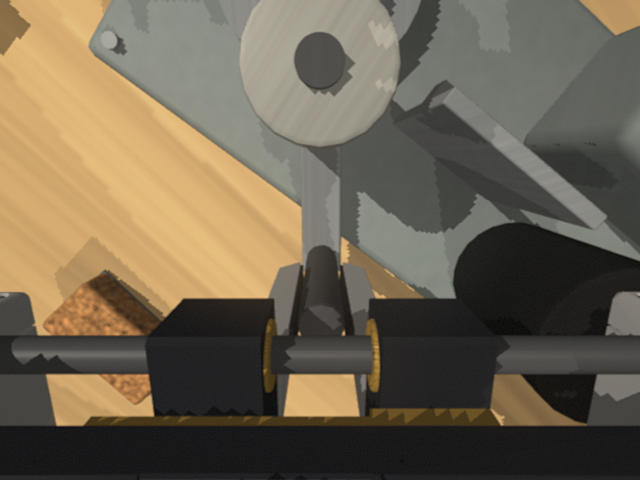

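View pics/s6.png

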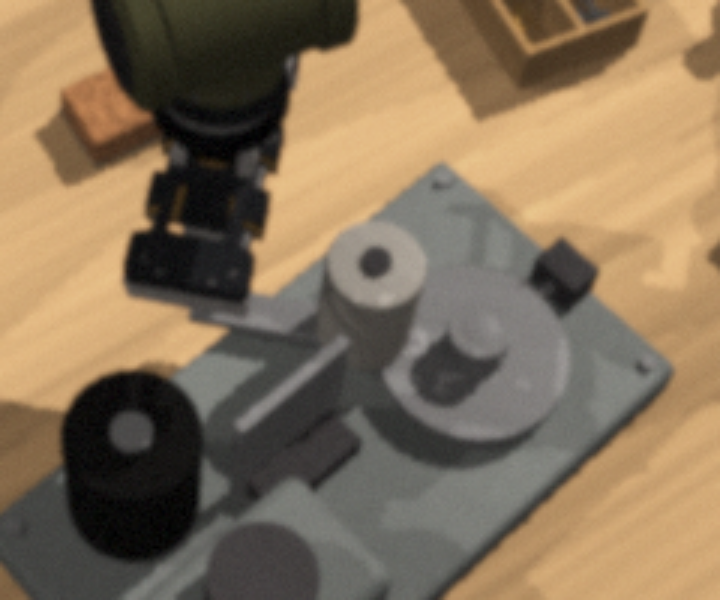

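View pics/t6.png

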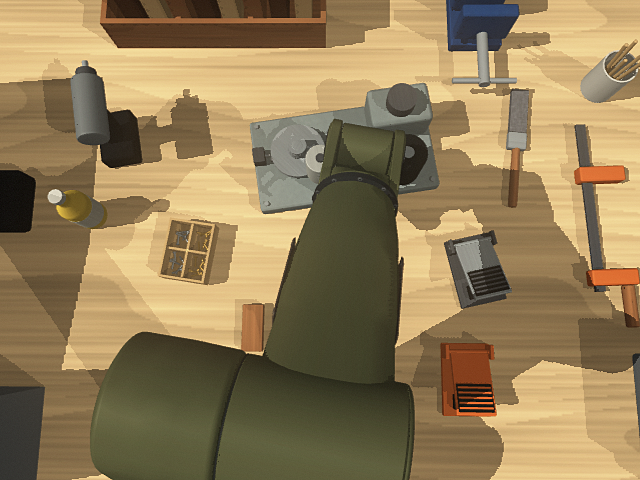

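The arm is at about 0.635 rad, past the click: the force fell from about 21 N to 13.5 N over the last stretch. I'll hold it still for a second, check and hand in.

Emit:
step_arm([
  [0,0,0],
  [0,0,0],
  [0,0,0],
  [0,0,0],
  [0,0,0],
  [0,0,0],
  [0,0,0],
  [0,0,0],
  [0,0,0],
  [0,0,0],
], spin=[0,0,0,0,0,0,0,0,0,0], gripper=[1,1,1,1,1,1,1,1,1,1])

```text
t: 13.65
tool_pos: [0.5465, -0.0602, 0.1169]
tool_rot: [0.922, 0.387, 0.0, -0.001]
contact_force: [-2.9, 13.4, 7.1]
grip_width: 0.204
```

```bash
python3 - <<'E'
from h import *
th(); print(abs(r.observe()['joint_velocities']).max()); print(r.finish_job())
E
```

```text
t 13.65 [ 0.5465 -0.0602  0.1169] rad 0.169372886527789 theta 0.6345197265026973 yaw -44.4421510168788 [-2.9 13.4  7.1] 0.203996542299632 0.5973260241771263
0.0018830660968824063
the job is handed in; nothing more can be done
None
```

The job is done and handed in at 13.65 s, with the arm still holding the tensioner past its click. `finish_job` gives no verdict.

- **Pedal:** I pressed the grey pedal with the closed fingertips down to its stop, where the force rose sharply while the tip stopped moving. I held it there for over a second and let go. The picture afterwards showed it back up. Vertical force there peaked at 39.7 N, or about 43 N in total. It was on the fingertips, not the gripper's body, so it should not count against the 40 N limit, but it was close.
- **Tensioner:** I gripped the post and swung it towards the rubber drum to about 0.635 rad. That is past the point where the pawl drops (0.53) and short of the end stop (0.75). The force fell from about 21 N to 13.5 N over the click. In the last second the arm stayed still, at about 13.4 N.
- **Other things:** the orange look-alike pedal, the tray and the other things in view looked undisturbed in the last pictures. The arm hid part of the bench from the top camera.

The angle comes from the tool's position and an estimated pivot, so it is good to about 0.02 rad. I saw no failed checks or disagreements beyond a few millimetres between the camera estimates. The largest was about 11 mm on the pedal hinge, which was not used for the press.

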